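Clip the surveyor's swing arm onto its column

ROBOT

A 7-joint arm with a two-finger parallel gripper is mounted at the origin on a cart in front of the work surface, level with it; the furniture and walls round the work are solid. World frame = base frame: x ahead of the robot, y to its left, z up, the work surface at z = 0. Lengths are in mm, angles in rad, forces in N, time in s.
With the tool pointing down it reaches from about 350 to 900 mm from the base axis. Payload 19.9 kg.
Tool frame: the origin (TCP) lies at the very end of the fingers, on their centre line; the grasp point (between the pads) lies behind it (ctrl.grip_depth is the z of the grasp point in the tool frame, in mm); z points along the fingers, y is the line along which they close (so a half turn about z gives the same grasp; the last joint's range is limited). The gripper opens to 94 mm and grips with 3 to 60 N. Pads are 16 mm wide; open, the fingers measure 119 mm over their backs; the gripper's body (75 mm by 177 mm) begins 78 mm behind the grasp point.
Start: joints at [-1.381, 0.417, -0.01, 1.614, 0.005, 1.111, -0.053], TCP at [143.572, 608.265, 205.425] pointing down, gripper open.
Joint ranges: [-2.81, 2.81], [-0.39, 2.02], [-1.27, 1.25], [0.06, 2.57], [-1.19, 4.33], [0.19, 2], [-2.82, 2.82]. Speed limits (rad/s): [1.89, 1.89, 2.39, 2.39, 3.01, 3.01, 3.01].

INTERFACE

Orientations are given as [roll, pitch, yaw] about the fixed x, y, z axes, in that order (R = Rz(yaw) Ry(pitch) Rx(roll)).
In Python, from rig import ctrl gives the robot as it stands. The module is installed in compiled form; this text tells all that it offers.
- The arm moves only by the tool arm_command, never from a script. Its argument "targets" is a list of rows, each an object with "offset": the shift along the tool's x, y, z in mm, a list of three; "delta_rot": the turn, a rotation vector about the tool's x, y, z in degrees, a list of three; "claw": the opening in per cent of the stroke, from 0 (shut) to 100 (fully open). In form: [{"offset": [tx, ty, tz], "delta_rot": [rx, ry, rz], "claw": claw}, ...]. A call has 1 to 12 rows; each row shifts and turns the commanded pose from where the row before left it, along the tool's axes as they then stand; what a row does not reach is not made up. A row lasts 1/8 s, in which the tool goes at most 62.5 mm and 10.7 degrees, less where a joint would pass 70% of its speed; a pose out of reach is approached as far as the arm can. A call is refused whole if a number of a shift passes 62.5 or a number of a turn 10.7, either way. A call with a gripper value outside its range is refused whole. The fingers move at their own pace and stop on an object; "newtons" is the grip in N (left out, the last holds). Time passes only in rows, so rows that do not move let the fingers close. It gives the time, the measured TCP pose, the force, the opening and the grip force at its end, in the units of the state.
- ctrl.get_state(): the state, without advancing time (a new reading comes with each control period).
- ctrl.read_camera(name): name is "scene" or "top" or "wrist"; returns a dict with "frame" (480x640x3 uint8, red, green, blue), "range_z" (480x640 float32, mm along the optical axis (not along the pixel's ray), 0 where there is no reading), "fov_y" (degrees; the focal length in pixels is half the picture's height over the tangent of half this angle, whatever the lens; pixels are square), "cx", "cy" (the principal point, pixels), "origin" and "rotation" of the camera in the world; the wrist camera has in their place "hand_eye" (4x4, takes a point from camera to tool coordinates, whose origin is the TCP and whose axes are the flange's). Camera axes: x right, y up, looking along -z (the intrinsics and any distortion apply to the point x, -y, -z); pixel columns grow to the right and rows downward; lengths in mm; the calibration is good to about 2 mm. A picture is of the moment at which its call begins: read the wrist's pose just before it.
- ctrl.hand_in(): hands the job in; it is judged then, once.
The state is a dict: "time": time; "joints": joint angles; "dq": joint speeds; "tau": joint torques, N m; "position": TCP position; "orientation": TCP orientation; "wrist_force": force on the tool from outside, world axes, zero at the start; "torque": the same for the moment, N m; "opening": opening from 0.0 (shut) to 1.0 (fully open); "grasp_force": force on a finger pad.
Only numpy, scipy, OpenCV 4.12 (cv2) and the standard library are available. Lean on these libraries where they do the work, as an engineer would, in place of code of your own. Each camera call takes 0.05 s, during which the arm holds its last target. There are 200 camera calls.

TASK

The swing arm is back on the column of the dental surveyor, but nothing stops it lifting off until its split retaining clip is in place. Pick up the fork tool with the clip lying in it (never touch the clip with the fingers), feel gently for the flat top of the arm's hub, and with the fork push the clip sideways into the column's groove just above the hub until it snaps fully home, without forcing it. Then draw the fork back off the clip and lay it flat on the bench; leave the plaster model on the surveyor's table, the articulator, the wooden-handled wax tool and the brush pot where they are.

Things in the scene. Friction and masses are not known exactly. Their poses are not given: they have to be found in the camera images.
- fork_grip (a point): Grip point of the fork tool, on its handle (9 mm ahead of the handle's middle), 14 mm above the tool's flat underside. x axis: along the tool from handle to fork; z up. The black handle is a straight bar with flat sides, 108 mm long, 20 mm wide, 28 mm tall. The tool is 193 mm long, 0.2 kg, and lies flat on the bench; handle and fork share the same underside.
- fork_mouth (a point): Point of the fork tool 112 mm ahead of fork_grip, on top of the fork's 3 mm thick floor; the clip's centre starts 0 to 3 mm ahead of it. The fork is a tray, 77 mm wide, with a 40 mm slot open to the front between two tines (18 mm ahead of this point), so it straddles the column. A wall 31 mm behind this point pushes on the clip's flat back. Nothing stops the clip sliding out in front.
- clip_centre (a point): Seat centre of the loose split clip (dark steel E-clip, 60 mm wide, 5 mm thick, 80 g; reaches 20 mm ahead of and 30 mm behind this point), half-way up. x axis: to its open mouth, along the tool's x. Its arms spring apart: it meets the groove bottom with its centre 22 mm short of the column axis, takes a push of 10 to 16 N, gives, and is home, stopped hard, with its centre on the axis.
- column_axis (a point): Point on the upright column's axis, fixed to the surveyor's foot, 140 mm above the bench. The column telescopes and is clamped at a height nobody noted: the flat top of the arm's hub (72 mm diameter, round the 36 mm column) is 0 to 38 mm above this point. The groove (28 mm diameter) starts at the hub's top and is 11 mm high: a fork resting on the hub, or up to 2 mm over it, is at the right height.
- surveyor: The surveyor, fixed to the bench; origin on the column's axis at bench level. Its grey foot, 150 mm along x, runs from y -65 to 175 mm and is 19 mm high; at y = 112 mm stands the model table, 60 mm high (90 mm with the model). Above the groove the column goes on 38 mm. The clip cannot pass over its 36 mm. The clamped column holds more than 60 N.
- swing_arm (a joint): Bearing of the surveyor's swing arm about the column, rad, in the surveyor's frame: 0 points along its x axis, away from the robot; grows anticlockwise from above. The arm is 195 mm long, its top 9 mm under the hub's top, with an upright rod at its end; it starts within 60 degrees of straight away from the robot, so the robot's side of the column is free.
- model_lower: White plaster jaw model, 67 x 66 x 28 mm, loose on the surveyor's small table; origin at the centre of its underside. Leave it there.
- articulator: Brass hinge articulator with two jaw models, 106 x 62 x 95 mm, on the bench to the left; origin at the centre of its underside. Leave it there.
- wax_spoon: Wax tool with a wooden handle, 186 x 17 x 13 mm, on the bench to the left, near the front edge; origin at the centre of its underside. Leave it there.
- brush_pot: White pot with brushes and pens, 68 x 70 x 152 mm, at the back right; origin at the centre of its underside. Leave it there.
Not all that is in view belongs to the job. Of the things that look like the part that bears clip_centre, the smallest one is meant.

How it is judged:
By the outcome, as a careful person would: the job done as asked, in the order asked, and still so for the second after the job is handed in, with the robot touching nothing.
It also fails if it takes over 61 s, if anything falls off the work surface, if the arm or the gripper's body presses on something with over 40 N, if the wrist force passes 120 N, or if a joint passes its speed limit or range.

## Working session

There is one attempt and no reset: what is moved stays moved. The work goes in short steps, Python scripts to look and compute and a tool call to move; the robot and the scene stay as the last step left them, time stands still between calls to the robot, and variables do not carry over. Pictures are saved under pics/ and viewed, at most 10 in all, crops included, and the job is handed in when it is done.

Besides the shell and the picture viewer there is one more tool, called after ">>>" by a JSON object that holds its "op" and its "data". arm_command: Moves the arm, as the interface text tells. Its arguments: {"type":"object","properties":{"targets":{"type":"array","items":{"type":"object","properties":{"offset":{"type":"array","items":{"type":"number"}},"delta_rot":{"type":"array","items":{"type":"number"}},"claw":{"type":"number"}}}},"newtons":{"type":"number"}},"required":["targets"]}

```bash
mkdir -p pics
cat > h.py <<'E'
import numpy as np, cv2, pickle
from rig import ctrl
from scipy.spatial.transform import Rotation as R
def cap(n):
    s=ctrl.get_state(); c=ctrl.read_camera(n); c=dict(c)
    if 'hand_eye' in c:
        T=np.eye(4);T[:3,:3]=R.from_euler('xyz',s['orientation']).as_matrix();T[:3,3]=s['position']
        M=T@np.array(c['hand_eye']); c['origin']=M[:3,3]; c['rotation']=M[:3,:3]
    return c
def f(c): return 240/np.tan(np.radians(c['fov_y'])/2)
def rays(c,uv):
    uv=np.atleast_2d(uv).astype(float)
    d=np.c_[(uv[:,0]-c['cx'])/f(c),-(uv[:,1]-c['cy'])/f(c),-np.ones(len(uv))]
    return d@np.array(c['rotation']).T
def onplane(c,uv,z):
    d=rays(c,uv);o=np.array(c['origin']); return o+d*((z-o[2])/d[:,2])[:,None]
def cloud(c):
    v,u=np.mgrid[:480,:640]
    return (np.array(c['origin'])+rays(c,np.c_[u.ravel(),v.ravel()])*c['range_z'].reshape(-1,1)).reshape(480,640,3)
def save(n,im): cv2.imwrite('pics/'+n,cv2.cvtColor(im,cv2.COLOR_RGB2BGR))
E
python3 - <<'E'
from h import *
print(ctrl.get_state(), ctrl.grip_depth)
for n in('scene','top'):
    c=cap(n); pickle.dump(c,open(n+'.pkl','wb')); save(n+'.png',c['frame']); print(n,{k:v for k,v in c.items() if k not in('frame','range_z')},(c['range_z']>0).mean())
E
```

```text
{'time': 0.0, 'joints': array([-1.38052109,  0.41793271, -0.01035148,  1.61412401,  0.00472778,
        1.11068817, -0.05297524]), 'dq': array([ 1.18694817e-03, -1.88518481e-03,  7.47251908e-04, -1.24715655e-04,
        5.83916530e-04,  2.84255732e-04,  9.89372065e-05]), 'tau': array([ 9.86114537e-04, -8.51307106e+01,  6.39102682e-01, -4.25961900e+01,
       -4.89160395e-02,  1.90342072e-02,  1.16403871e-04]), 'position': array([143.47725323, 607.95295157, 204.87190909]), 'orientation': array([-3.14046798e+00,  9.21075425e-05,  2.90990693e+00]), 'wrist_force': array([ 0.28277993, -0.05962728, -0.32758942]), 'torque': array([-6.71970010e-05,  3.88811049e-02,  2.48141322e-02]), 'grasp_force': 0.0, 'opening': 1.000052758143849} -18.8
scene {'fov_y': 42.29872795869461, 'cx': 319.0582632441755, 'cy': 248.22518670160827, 'origin': array([  -1.74404974, -917.16958618,  899.03120313]), 'rotation': array([ 0.98668789,  0.0036201 , -0.57681015])} 0.9960872395833333
top {'fov_y': 53.00932572237865, 'cx': 321.43607314710283, 'cy': 236.87531379124178, 'origin': array([ 432.37630212,   71.23788539, 1393.09202629]), 'rotation': array([ 0.12971406, -0.01223724, -1.60095211])} 0.996083984375
```

Run:
```python
s=open('h.py').read()
s=s.replace("    return c\ndef f(","    else: c['rotation']=R.from_euler('xyz',c['rotation']).as_matrix()\n    return c\ndef f(")
open('h.py','w').write(s)
import importlib
from h import *
for n in('scene','top'):
    c=pickle.load(open(n+'.pkl','rb'));c['rotation']=R.from_euler('xyz',c['rotation']).as_matrix();pickle.dump(c,open(n+'.pkl','wb'))
    P=cloud(c);print(n,P[::80,::107].round().astype(int).tolist())
```

```text
scene [[[157, 368, 661], [550, 1134, 485], [824, 949, 485], [1121, 800, 476], [1878, 1138, 330], [2420, 1025, 287]], [[94, 92, 604], [506, 1144, 239], [878, 1134, 173], [1332, 1124, 93], [956, 106, 442], [2176, 755, 40]], [[58, 32, 508], [436, 1071, -2], [736, 869, 0], [1036, 671, -1], [988, 113, 233], [2073, 599, -243]], [[22, -19, 409], [368, 1017, -269], [522, 408, 3], [619, 35, 169], [1005, 100, -2], [1205, -85, 26]], [[-13, -73, 311], [253, 693, -350], [383, 114, -4], [584, -19, -3], [784, -151, -2], [982, -284, 0]], [[-53, -63, 158], [107, -10, 15], [368, 142, -277], [439, -241, 27], [625, -331, -2], [432, -660, 410]]]
top [[[1381, 1021, -1], [1373, 691, 0], [998, 246, 550], [1892, 2, -803], [1889, -529, -816], [1867, -1054, -800]], [[1118, 1004, 3], [1111, 683, 2], [866, 258, 494], [1093, 36, 5], [1089, -292, -2], [1016, -552, 137]], [[869, 991, 1], [863, 680, -5], [843, 354, 34], [798, 46, 157], [837, -277, -3], [829, -601, -4]], [[631, 978, 2], [622, 671, 0], [612, 360, 7], [584, 53, 168], [596, -263, -3], [585, -571, 12]], [[402, 968, -2], [393, 657, 19], [383, 363, -5], [374, 57, -1], [365, -250, -3], [356, -556, 1]], [[193, 918, 56], [184, 634, 59], [10, 528, -795], [152, 64, -8], [-22, -413, -804], [-39, -891, -811]]]
```

View pics/scene.png

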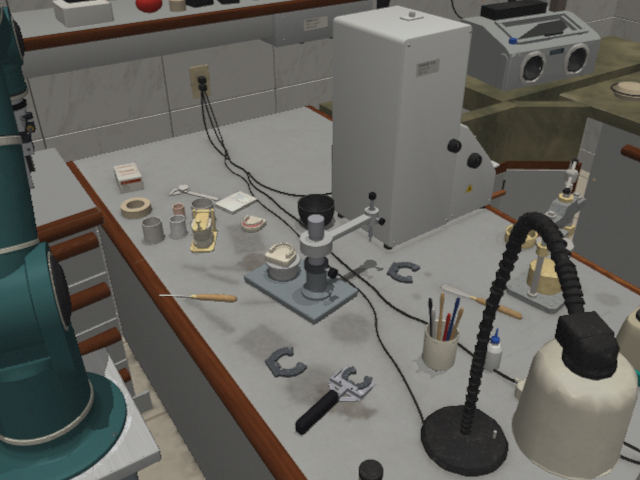

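View pics/top.png

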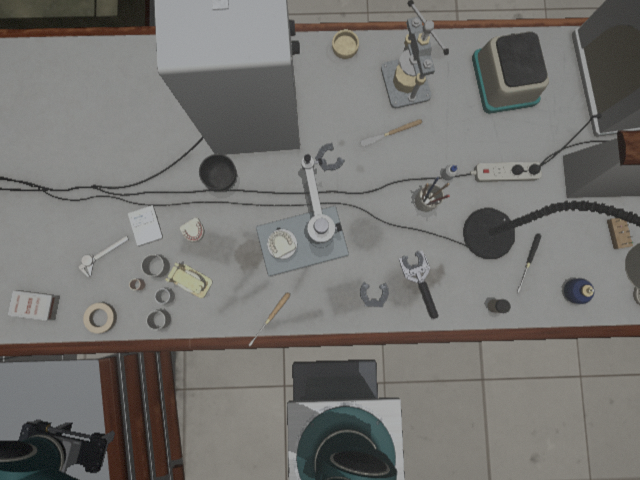

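Run:
```python
from h import *
for n,b in(('top',(360,225,460,335)),('scene',(280,340,400,450))):
    c=pickle.load(open(n+'.pkl','rb'));P=cloud(c);I=c['frame']
    x0,y0,x1,y1=b
    m=np.zeros((480,640),np.uint8);m[y0:y1,x0:x1]=(I[y0:y1,x0:x1].max(2)<50)
    k,l,st,ce=cv2.connectedComponentsWithStats(m)
    i=1+st[1:,4].argmax();ys,xs=np.nonzero(l==i)
    print(n,st[i],ce[i],P[ys,xs].mean(0).round(1))
    rect=cv2.minAreaRect(np.c_[xs,ys].astype(np.float32));bp=cv2.boxPoints(rect)
    print(onplane(c,bp,28 if n=='top' else 14).round(1).tolist())
    # fork region cloud
    Q=P[y0:y1,x0:x1]; 
c=pickle.load(open('top.pkl','rb'));P=cloud(c);Q=P[200:260,285:350].reshape(-1,3)
h,e=np.histogram(Q[:,2],np.arange(90,260,4));print(dict(zip(e[:-1].astype(int).tolist(),h.tolist())))
c2=pickle.load(open('scene.pkl','rb'));P2=cloud(c2);Q2=P2[205:265,295:340].reshape(-1,3)
h,e=np.histogram(Q2[:,2],np.arange(90,260,4));print(dict(zip(e[:-1].astype(int).tolist(),h.tolist())))
for A in(Q,Q2):
  for lo,hi in((150,165),(165,185),(195,240)):
    s=A[(A[:,2]>lo)&(A[:,2]<hi)]; print(lo,len(s),np.median(s,0).round(1),s.min(0).round(),s.max(0).round())
a=cv2.resize(c['frame'][180:330,260:460],(800,600),interpolation=cv2.INTER_CUBIC);save('tz.png',a)
a=cv2.resize(c2['frame'][200:440,240:400],(400,600),interpolation=cv2.INTER_CUBIC);save('sz.png',a)
```

```text
top [429 311   4   6   7] [430.42857143 313.85714286] [ 389.1 -206.2  216.2]
[[390.6, -245.7, 28.0], [391.7, -248.0, 28.0], [377.0, -254.5, 28.0], [376.0, -252.2, 28.0]]
scene [296 390  43  45 719] [316.39082058 411.66759388] [ 416.6 -260.1   27.5]
[[367.8, -252.9, 14.0], [478.7, -216.4, 14.0], [479.4, -247.6, 14.0], [370.3, -281.6, 14.0]]
{90: 4, 94: 3, 98: 7, 102: 21, 106: 13, 110: 4, 114: 0, 118: 0, 122: 0, 126: 0, 130: 0, 134: 0, 138: 2, 142: 7, 146: 4, 150: 8, 154: 51, 158: 67, 162: 82, 166: 251, 170: 93, 174: 5, 178: 1, 182: 1, 186: 5, 190: 1, 194: 4, 198: 5, 202: 3, 206: 2, 210: 10, 214: 85, 218: 65, 222: 3, 226: 0, 230: 0, 234: 0, 238: 0, 242: 0, 246: 0, 250: 0, 254: 0}
{90: 0, 94: 1, 98: 1, 102: 44, 106: 44, 110: 21, 114: 31, 118: 18, 122: 15, 126: 3, 130: 0, 134: 5, 138: 40, 142: 51, 146: 58, 150: 65, 154: 73, 158: 97, 162: 74, 166: 257, 170: 54, 174: 14, 178: 13, 182: 26, 186: 27, 190: 27, 194: 26, 198: 31, 202: 26, 206: 22, 210: 30, 214: 90, 218: 31, 222: 0, 226: 0, 230: 0, 234: 0, 238: 0, 242: 0, 246: 0, 250: 0, 254: 0}
150 180 [663.6  62.6 160. ] [581.  18. 150.] [692.  86. 165.]
165 379 [611.   52.8 168.6] [581.  18. 165.] [665.  88. 184.]
195 176 [615.1  52.3 217.1] [599.  35. 197.] [633.  70. 225.]
150 276 [612.   30.2 158. ] [581.  12. 150.] [694.  77. 165.]
165 390 [608.1  39.7 168.6] [579.  14. 165.] [652.  88. 185.]
195 249 [612.6  41.9 213.6] [598.  30. 195.] [633.  66. 222.]
```

View pics/tz.png

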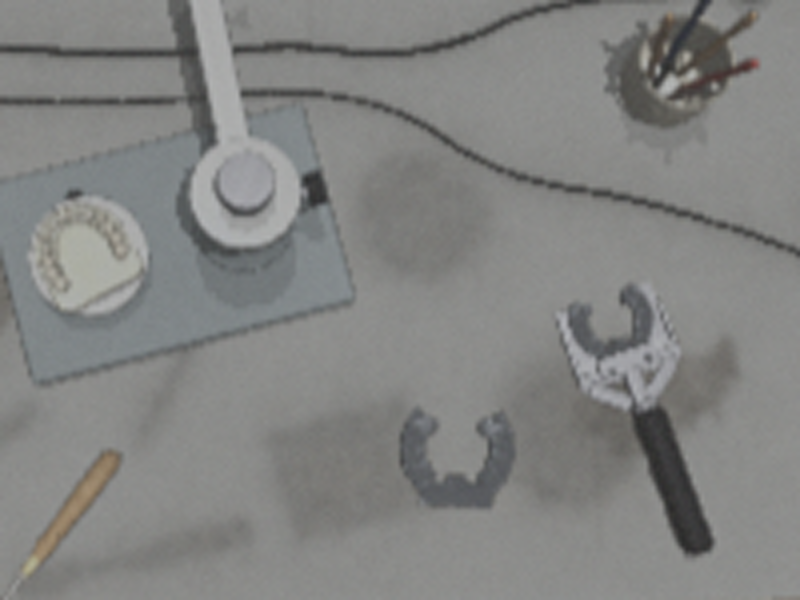

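Top view: column top at zoom (245,185), the fork with the smaller clip at (615,320), and its handle running (645,410)–(695,545). The larger decoy clip is at (458,460). The hub top reads about 168 mm and the column top about 217 mm, which agree with the sizes given.

>>> {"op": "arm_command", "data": {"targets": [{"offset": [-33,-31.5,-4]},{"offset": [-33,-31.5,-4]},{"offset": [-33,-31.5,-4]},{"offset": [-33,-31.5,-4]},{"offset": [-33,-31.5,-4]},{"offset": [-33,-31.5,-4]},{"offset": [-33,-31.5,-4]},{"offset": [-33,-31.5,-4]},{"offset": [-33,-31.5,-4]},{"offset": [-33,-31.5,-4]},{"offset": [-33,-31.5,-4]},{"offset": [-33,-31.5,-4]}]}}

```text
validation failed for argument at $.ta...
```

```bash
cat >> h.py <<'E'
def plan(xyz,yaw,n):
    """rows moving straight to TCP xyz, tool down, tool-x yaw; turn signed as given by nearest way"""
    s=ctrl.get_state();r=R.from_euler('xyz',s['orientation']);d=(np.array(xyz)-s['position'])/n
    g=R.from_euler('xyz',[np.pi,0,yaw]);rv=(r.inv()*g).as_rotvec()
    o=[]
    for i in range(n):
        o.append(r.inv().apply(d).round(1).tolist()); r=r*R.from_rotvec(rv/n)
    print('pos',s['position'].round(1),'rot/row deg',np.degrees(rv/n).round(2),'joints',s['joints'].round(2),'t',round(s['time'],2))
    print(o)
E
python3 - <<'E'
from h import *
plan([430,-240,270],0.33,16)
E
```

```text
pos [143.5 608.  204.9] rot/row deg [-0.    0.01  9.24] joints [-1.38  0.42 -0.01  1.61  0.    1.11 -0.05] t 0.1
[[-29.6, -47.5, -4.0], [-36.8, -42.1, -4.0], [-43.1, -35.6, -4.0], [-48.3, -28.3, -4.0], [-52.2, -20.1, -4.0], [-54.7, -11.5, -4.0], [-55.9, -2.6, -4.0], [-55.6, 6.4, -4.0], [-53.8, 15.3, -4.1], [-50.7, 23.7, -4.1], [-46.2, 31.5, -4.1], [-40.5, 38.6, -4.1], [-33.8, 44.6, -4.1], [-26.2, 49.4, -4.1], [-18.0, 53.0, -4.1], [-9.2, 55.2, -4.1]]
```

>>> {"op": "arm_command", "data": {"targets": [{"offset": [-33,-31.5,-4],"delta_rot": [0,0,0],"claw": 100},{"offset": [-33,-31.5,-4],"delta_rot": [0,0,0],"claw": 100},{"offset": [-33,-31.5,-4],"delta_rot": [0,0,0],"claw": 100},{"offset": [-33,-31.5,-4],"delta_rot": [0,0,0],"claw": 100},{"offset": [-33,-31.5,-4],"delta_rot": [0,0,0],"claw": 100},{"offset": [-33,-31.5,-4],"delta_rot": [0,0,0],"claw": 100},{"offset": [-33,-31.5,-4],"delta_rot": [0,0,0],"claw": 100},{"offset": [-33,-31.5,-4],"delta_rot": [0,0,0],"claw": 100},{"offset": [-33,-31.5,-4],"delta_rot": [0,0,0],"claw": 100},{"offset": [-33,-31.5,-4],"delta_rot": [0,0,0],"claw": 100},{"offset": [-33,-31.5,-4],"delta_rot": [0,0,0],"claw": 100},{"offset": [-33,-31.5,-4],"delta_rot": [0,0,0],"claw": 100}]}}

```text
time: 1.6
position: [442.6, 148.0, 253.6]
orientation: [-3.142, -0.0, 2.91]
wrist_force: [0.5, 0.3, 0.2]
opening: 1.0
grasp_force: 0.0
```

Run:
```python
from h import *
plan([430,-240,270],0.33,16)
```

```text
pos [442.6 148.  253.6] rot/row deg [-0.    0.    9.24] joints [-0.74  0.08  0.37  1.94 -0.03  1.13  0.98] t 1.6
[[-4.8, -23.8, -1.0], [-8.6, -22.7, -1.0], [-12.1, -21.0, -1.0], [-15.3, -18.8, -1.0], [-18.1, -16.1, -1.0], [-20.5, -13.0, -1.0], [-22.3, -9.5, -1.0], [-23.6, -5.8, -1.0], [-24.2, -2.0, -1.0], [-24.2, 1.9, -1.0], [-23.6, 5.8, -1.0], [-22.3, 9.5, -1.0], [-20.5, 13.0, -1.0], [-18.2, 16.1, -1.0], [-15.4, 18.8, -1.0], [-12.1, 21.0, -1.0]]
```

>>> {"op": "arm_command", "data": {"targets": [{"offset": [-5,-24,-1],"delta_rot": [0,0,9.24],"claw": 100},{"offset": [-8.5,-22.5,-1],"delta_rot": [0,0,9.24],"claw": 100},{"offset": [-12,-21,-1],"delta_rot": [0,0,9.24],"claw": 100},{"offset": [-15.5,-19,-1],"delta_rot": [0,0,9.24],"claw": 100},{"offset": [-18,-16,-1],"delta_rot": [0,0,9.24],"claw": 100},{"offset": [-20.5,-13,-1],"delta_rot": [0,0,9.24],"claw": 100},{"offset": [-22.5,-9.5,-1],"delta_rot": [0,0,9.24],"claw": 100},{"offset": [-23.5,-6,-1],"delta_rot": [0,0,9.24],"claw": 100},{"offset": [-24,-2,-1],"delta_rot": [0,0,9.24],"claw": 100},{"offset": [-24,2,-1],"delta_rot": [0,0,9.24],"claw": 100},{"offset": [-23.5,6,-1],"delta_rot": [0,0,9.24],"claw": 100},{"offset": [-22.5,9.5,-1],"delta_rot": [0,0,9.24],"claw": 100}]}}

```text
time: 3.1
position: [432.7, -142.3, 265.4]
orientation: [-3.141, 0.0, 0.969]
wrist_force: [-0.0, 1.1, 0.4]
opening: 0.999
grasp_force: 0.0
```

>>> {"op": "arm_command", "data": {"targets": [{"offset": [-20.5,13,-1],"delta_rot": [0,0,9.24],"claw": 100},{"offset": [-18,16,-1],"delta_rot": [0,0,9.24],"claw": 100},{"offset": [-15.5,19,-1],"delta_rot": [0,0,9.24],"claw": 100},{"offset": [-12,21,-1],"delta_rot": [0,0,9.24],"claw": 100},{"offset": [0,0,0],"delta_rot": [0,0,0],"claw": 100},{"offset": [0,0,0],"delta_rot": [0,0,0],"claw": 100}]}}

```text
time: 3.85
position: [429.9, -238.0, 269.3]
orientation: [-3.141, 0.0, 0.332]
wrist_force: [-0.1, 0.2, -0.2]
opening: 0.999
grasp_force: 0.0
```

Run:
```python
from h import *
c=cap('wrist');pickle.dump(c,open('w1.pkl','wb'));save('w1.png',c['frame']);s=ctrl.get_state();print(s['position'],s['orientation'],s['joints'].round(2),c['origin'],np.array(c['hand_eye']).round(2))
```

```text
[ 430.01333341 -237.77576321  269.32313168] [-3.14120681e+00  1.78864370e-04  3.32454025e-01] [-0.32  0.15  0.85  1.88 -0.12  1.17 -0.67] [ 507.89247365 -212.09238357  449.08606235] [[  -0.      0.96    0.28   82.07]
 [   1.      0.      0.      0.91]
 [   0.      0.28   -0.96 -179.86]
 [   0.      0.      0.      1.  ]]
```

View pics/w1.png

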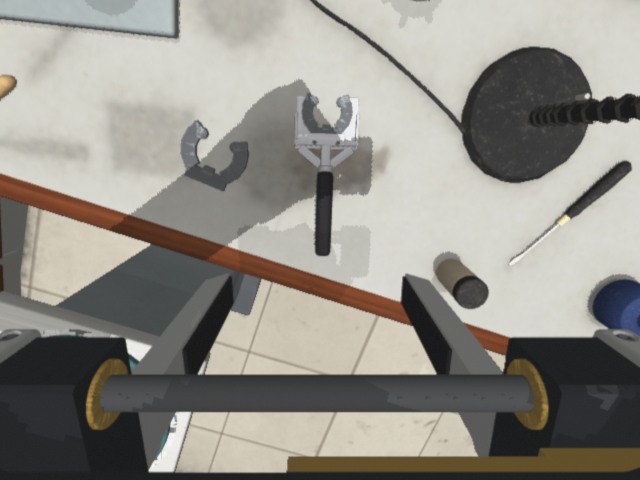

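The wrist view shows the handle from (325,172) to (322,255), nearly upright in the picture, and the fork with the clip at (327,115).

Run:
```python
from h import *
c=pickle.load(open('w1.pkl','rb'));I=c['frame'];P=cloud(c)
m=np.zeros((480,640),np.uint8);m[165:262,305:345]=I[165:262,305:345].max(2)<75
k,l,st,ce=cv2.connectedComponentsWithStats(m);i=1+st[1:,4].argmax();ys,xs=np.nonzero(l==i);print(st[i])
W=onplane(c,np.c_[xs,ys],28)[:,:2].astype(np.float32)
(cx,cy),sz,a=cv2.minAreaRect(W);print('handle',cx,cy,sz,a)
mu=W.mean(0);e,v=np.linalg.eigh(np.cov((W-mu).T));d=v[:,1]*np.sign(v[0,1]);yaw=np.arctan2(d[1],d[0]);n=np.array([-d[1],d[0]])
print('yaw',yaw,mu); t=(W-mu)@d;s=(W-mu)@n
for lo in range(-50,50,20):
    q=s[(t>lo)&(t<lo+20)];print(lo,q.min().round(1),q.max().round(1))
print('t',t.min(),t.max(),'depth z',np.median(P[ys,xs,2]))
# bright tray
m=np.zeros((480,640),np.uint8);m[85:172,285:370]=I[85:172,285:370].min(2)>205
ys,xs=np.nonzero(m);print('tray px',xs.min(),xs.max(),ys.min(),ys.max());U=onplane(c,np.c_[xs,ys],5)[:,:2]-mu;print('tray t',np.percentile(U@d,[1,99]),'s',np.percentile(U@n,[1,99]))
# clip dark grey
g=I[85:150,295:362].max(2);mm=(g<140);ys,xs=np.nonzero(mm);U=onplane(c,np.c_[xs+295,ys+85],8)[:,:2]-mu;print('clip t',np.percentile(U@d,[2,98]),'s',np.percentile(U@n,[2,98]))
```

```text
[ 315  172   18   84 1265]
handle 424.0167541503906 -249.26397705078125 (104.30953979492188, 19.494548797607422) 17.91849136352539
yaw 0.30858520081593604 [ 426.83435 -248.26198]
-50 -8.7 9.5
-30 -9.3 9.5
-10 -9.2 9.2
10 -9.7 9.6
30 -9.6 9.8
t -55.144690861367984 49.19329915013083 depth z 27.915044206815026
tray px 308 369 85 140
tray t [ 88.37550685 147.99668142] s [-51.88837485  18.21195515]
clip t [ 75.31127781 141.24216725] s [-41.60062619  36.47283937]
```

Run:
```python
from h import *
plan([434.4,-245.9,3],0.309,8)
```

```text
pos [ 430.  -237.8  269.3] rot/row deg [-0.    0.    0.17] joints [-0.32  0.15  0.85  1.88 -0.12  1.17 -0.67] t 3.9
[[0.2, 1.2, 33.3], [0.2, 1.1, 33.3], [0.2, 1.1, 33.3], [0.2, 1.1, 33.3], [0.2, 1.1, 33.3], [0.2, 1.1, 33.3], [0.2, 1.1, 33.3], [0.2, 1.1, 33.3]]
```

>>> {"op": "arm_command", "data": {"targets": [{"offset": [0.8,4.5,33],"delta_rot": [0,0,1.3],"claw": 55},{"offset": [0.8,4.5,33],"delta_rot": [0,0,0],"claw": 55},{"offset": [0,0,45],"delta_rot": [0,0,0],"claw": 55},{"offset": [0,0,45],"delta_rot": [0,0,0],"claw": 55},{"offset": [0,0,40],"delta_rot": [0,0,0],"claw": 55},{"offset": [0,0,30],"delta_rot": [0,0,0],"claw": 55},{"offset": [0,0,20],"delta_rot": [0,0,0],"claw": 55},{"offset": [0,0,10],"delta_rot": [0,0,0],"claw": 55},{"offset": [0,0,6],"delta_rot": [0,0,0],"claw": 55},{"offset": [0,0,3],"delta_rot": [0,0,0],"claw": 55},{"offset": [0,0,0],"delta_rot": [0,0,0],"claw": 55},{"offset": [0,0,0],"delta_rot": [0,0,0],"claw": 55}]}}

```text
time: 5.4
position: [434.5, -246.7, 4.9]
orientation: [3.141, -0.0, 0.307]
wrist_force: [0.1, -0.7, 0.4]
opening: 0.547
grasp_force: 0.0
```

>>> {"op": "arm_command", "data": {"targets": [{"offset": [0,0,0],"delta_rot": [0,0,0],"claw": 30},{"offset": [0,0,0],"delta_rot": [0,0,0],"claw": 25},{"offset": [0,0,0],"delta_rot": [0,0,0],"claw": 20},{"offset": [0,0,0],"delta_rot": [0,0,0],"claw": 15},{"offset": [0,0,0],"delta_rot": [0,0,0],"claw": 10},{"offset": [0,0,0],"delta_rot": [0,0,0],"claw": 0},{"offset": [0,0,0],"delta_rot": [0,0,0],"claw": 0}], "newtons": 50}}

```text
time: 6.28
position: [434.3, -246.6, 4.5]
orientation: [-3.142, 0.0, 0.307]
wrist_force: [-1.2, 1.0, 2.5]
opening: 0.207
grasp_force: 50.0
```

>>> {"op": "arm_command", "data": {"targets": [{"offset": [0,0,-2],"delta_rot": [0,0,0],"claw": 0},{"offset": [0,0,-5],"delta_rot": [0,0,0],"claw": 0},{"offset": [0,0,-10],"delta_rot": [0,0,0],"claw": 0},{"offset": [0,0,-16],"delta_rot": [0,0,0],"claw": 0},{"offset": [0,0,-22],"delta_rot": [0,0,0],"claw": 0},{"offset": [0,0,-26],"delta_rot": [0,0,0],"claw": 0},{"offset": [0,0,-28],"delta_rot": [0,0,0],"claw": 0},{"offset": [0,0,-26],"delta_rot": [0,0,0],"claw": 0},{"offset": [0,0,-22],"delta_rot": [0,0,0],"claw": 0},{"offset": [0,0,-16],"delta_rot": [0,0,0],"claw": 0},{"offset": [0,0,-9],"delta_rot": [0,0,0],"claw": 0},{"offset": [0,0,-4],"delta_rot": [0,0,0],"claw": 0}]}}

```text
time: 7.78
position: [434.2, -246.6, 190.8]
orientation: [3.142, -0.0, 0.307]
wrist_force: [0.4, 0.8, -4.3]
opening: 0.208
grasp_force: 50.0
```

>>> {"op": "arm_command", "data": {"targets": [{"offset": [1,-4,0],"delta_rot": [0,0,0],"claw": 0},{"offset": [2,-10,0],"delta_rot": [0,0,0],"claw": 0},{"offset": [4,-17,0],"delta_rot": [0,0,0],"claw": 0},{"offset": [5,-23,0],"delta_rot": [0,0,0],"claw": 0},{"offset": [6,-27,0],"delta_rot": [0,0,0],"claw": 0},{"offset": [7,-30,0],"delta_rot": [0,0,0],"claw": 0},{"offset": [7,-30,0],"delta_rot": [0,0,0],"claw": 0},{"offset": [6,-27,0],"delta_rot": [0,0,0],"claw": 0},{"offset": [5,-23,0],"delta_rot": [0,0,0],"claw": 0},{"offset": [4,-18,0],"delta_rot": [0,0,0],"claw": 0},{"offset": [3,-13,0],"delta_rot": [0,0,0],"claw": 0},{"offset": [1,-7,0],"delta_rot": [0,0,0],"claw": 0}]}}

```text
time: 9.28
position: [413.5, -12.3, 190.3]
orientation: [3.142, 0.0, 0.307]
wrist_force: [0.5, 0.1, -3.8]
opening: 0.213
grasp_force: 50.0
```

Run:
```python
from h import *
for n in('wrist','top','scene'):
    c=cap(n);pickle.dump(c,open(n+'2.pkl','wb'))
    if n=='wrist': save('w2.png',c['frame'])
s=ctrl.get_state();print(s['time'],s['position'],s['orientation'],s['joints'].round(2),s['wrist_force'].round(2),s['torque'].round(2))
```

```text
9.425 [413.67338731 -13.10485165 190.4316314 ] [3.14144916e+00 8.94855165e-05 3.06850345e-01] [-0.73  0.05  0.71  2.14 -0.04  0.97 -1.26] [-0.01  0.87 -3.31] [-0.13  0.27  0.02]
```

View pics/w2.png

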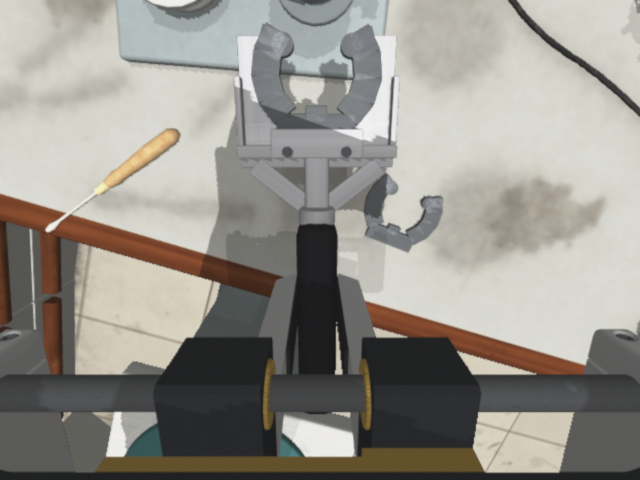

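Clip sits in the tray with its mouth forward (tips at (275,40) and (360,40)). The tray corners are at (237,37) and (396,37). The column is just out of view at the top.

Run:
```python
from h import *
for n in('top','scene'):
  for suf in('','2'):
    c=pickle.load(open(n+suf+'.pkl','rb'));P=cloud(c)
    near=np.hypot(P[...,0]-615,P[...,1]-52)<50
    for nm,zz,lo,hi in(('coltop',217,211,224),('hub',168.5,162,174)):
        m=((near)&(P[...,2]>lo)&(P[...,2]<hi)).astype(np.uint8)
        if nm=='hub': m&=(np.hypot(P[...,0]-615,P[...,1]-52)<40).astype(np.uint8)
        k,l,st,ce=cv2.connectedComponentsWithStats(m);i=1+st[1:,4].argmax();ys,xs=np.nonzero(l==i)
        W=onplane(c,np.c_[xs,ys],zz)[:,:2].astype(np.float32)
        (a,b),r=cv2.minEnclosingCircle(W);print(n+suf,nm,len(xs),'mec',round(a,1),round(b,1),round(r,1),'mean',W.mean(0).round(1),'bbox mid',((W.min(0)+W.max(0))/2).round(1),np.ptp(W,axis=0).round(1),'z',np.median(P[ys,xs,2]).round(1))
# fork mouth from wrist2: tray front corners on tray wall top ~? and lateral symmetry
c=pickle.load(open('wrist2.pkl','rb'));s=[413.67,-13.1];d=np.array([np.cos(.3069),np.sin(.3069)]);nn=np.array([-d[1],d[0]])
W=onplane(c,[[237,37],[396,37],[237,145],[396,145],[318,240]],189)[:,:2]-s;print(np.c_[W@d,W@nn].round(1))
# bench check of calib top: depth of hub region in tool lift etc.
```

```text
top coltop 161 mec 616.2 52.4 17.9 mean [616.1  52.1] bbox mid [616.2  52.3] [32.9 34.8] z 217.3
top hub 412 mec 616.1 52.0 36.0 mean [613.8  52.4] bbox mid [616.1  52.9] [70.6 69.9] z 168.3
top2 coltop 161 mec 616.2 52.4 17.9 mean [616.1  51.9] bbox mid [616.2  52.3] [32.9 34.8] z 217.5
top2 hub 415 mec 616.0 52.1 36.1 mean [613.7  52.5] bbox mid [616.1  52.9] [70.6 69.9] z 168.3
scene coltop 141 mec 613.5 45.3 22.0 mean [614.2  46.2] bbox mid [614.2  45.9] [37.8 42.2] z 216.6
scene hub 382 mec 613.5 46.0 39.0 mean [610.3  40.1] bbox mid [615.2  46.3] [74.4 77.4] z 168.0
scene2 coltop 142 mec 613.6 45.5 21.8 mean [614.   46.2] bbox mid [613.6  46.4] [39.1 41.1] z 216.7
scene2 hub 384 mec 612.7 44.9 40.0 mean [609.9  40. ] bbox mid [614.7  46.4] [75.4 77.1] z 167.8
[[126.8  36.9]
 [126.9 -36.6]
 [ 78.6  40. ]
 [ 78.6 -39.7]
 [ 29.   -0.7]]
```

Run:
```python
from h import *
c=pickle.load(open('top2.pkl','rb'));P=cloud(c);I=c['frame']
s=np.array([413.67,-13.1]);d=np.array([np.cos(.3069),np.sin(.3069)]);n=np.array([-d[1],d[0]])
Q=P[...,:2]-s;t=Q@d;u=Q@n
m=((t>60)&(t<145)&(abs(u)<55)&(P[...,2]>178)&(P[...,2]<215)).astype(np.uint8)
k,l,st,ce=cv2.connectedComponentsWithStats(m);i=1+st[1:,4].argmax();ys,xs=np.nonzero(l==i)
W=onplane(c,np.c_[xs,ys],190)[:,:2]-s;T=W@d;U=W@n
for lo in range(60,140,8):
    q=U[(T>=lo)&(T<lo+8)]
    if len(q):print(lo,len(q),q.min().round(1),q.max().round(1),((q.min()+q.max())/2).round(1))
print('front',np.percentile(T,[98,99.5,100]),'z',np.median(P[ys,xs,2]))
```

```text
60 20 -32.1 34.3 1.1
68 62 -37.8 38.9 0.5
76 89 -37.1 39.6 1.2
84 99 -37.3 39.5 1.1
92 83 -37.5 39.3 0.9
100 62 -37.7 39.2 0.8
108 53 -37.0 37.6 0.3
116 61 -35.6 37.5 0.9
124 38 -35.0 36.5 0.8
front [127.16995265 129.32925423 130.29622318] z 192.51937648637795
```

>>> {"op": "arm_command", "data": {"targets": [{"offset": [2,0,0],"delta_rot": [0,0,0],"claw": 0},{"offset": [5,0,0],"delta_rot": [0,0,0],"claw": 0},{"offset": [8,0,0],"delta_rot": [0,0,0],"claw": 0},{"offset": [10,0,0],"delta_rot": [0,0,0],"claw": 0},{"offset": [10,0,0],"delta_rot": [0,0,0],"claw": 0},{"offset": [9,0,0],"delta_rot": [0,0,0],"claw": 0},{"offset": [7,0,0],"delta_rot": [0,0,0],"claw": 0},{"offset": [5,0,0],"delta_rot": [0,0,0],"claw": 0},{"offset": [3,0,0],"delta_rot": [0,0,0],"claw": 0},{"offset": [2,0,0],"delta_rot": [0,0,0],"claw": 0},{"offset": [0,0,0],"delta_rot": [0,0,0],"claw": 0}]}}

```text
time: 10.8
position: [471.9, 5.5, 190.5]
orientation: [3.142, -0.0, 0.307]
wrist_force: [0.3, -1.0, -3.4]
opening: 0.21
grasp_force: 50.0
```

Run:
```python
from h import *
w=cap('wrist');t=cap('scene');pickle.dump((w,t),open('3.pkl','wb'))
a=w['frame'];b=cv2.resize(t['frame'][190:310,240:400],(640,480),interpolation=cv2.INTER_CUBIC)
save('w3.png',cv2.resize(np.hstack([a,b]),(800,300),interpolation=cv2.INTER_AREA))
s=ctrl.get_state();print(s['time'],s['position'],s['orientation'],s['wrist_force'].round(2),s['torque'].round(2))
```

```text
10.9 [471.77315413   5.39993753 190.49525131] [3.14158081e+00 2.27621264e-05 3.06684432e-01] [ 0.25 -0.09 -3.24] [-0.09  0.26  0.01]
```

View pics/w3.png

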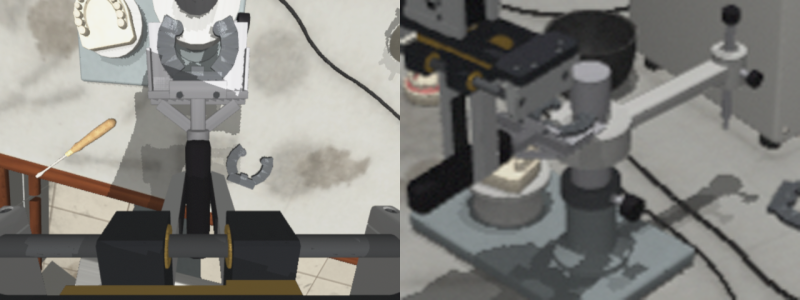

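Left: the column top shows at (200,5), centred between the clip arms. Right: the fork is above the hub, just short of the column. Next I'll lower and feel for the hub.

>>> {"op": "arm_command", "data": {"targets": [{"offset": [0,0,2],"delta_rot": [0,0,0],"claw": 0},{"offset": [0,0,3],"delta_rot": [0,0,0],"claw": 0},{"offset": [0,0,3],"delta_rot": [0,0,0],"claw": 0},{"offset": [0,0,2],"delta_rot": [0,0,0],"claw": 0},{"offset": [0,0,1],"delta_rot": [0,0,0],"claw": 0},{"offset": [0,0,1],"delta_rot": [0,0,0],"claw": 0},{"offset": [0,0,0],"delta_rot": [0,0,0],"claw": 0},{"offset": [0,0,0],"delta_rot": [0,0,0],"claw": 0}]}}

```text
time: 11.9
position: [471.9, 5.5, 178.5]
orientation: [3.142, -0.0, 0.307]
wrist_force: [-0.8, 0.1, -3.5]
opening: 0.207
grasp_force: 50.0
```

>>> {"op": "arm_command", "data": {"targets": [{"offset": [0,0,1],"delta_rot": [0,0,0],"claw": 0},{"offset": [0,0,1],"delta_rot": [0,0,0],"claw": 0},{"offset": [0,0,0],"delta_rot": [0,0,0],"claw": 0}]}}

```text
time: 12.28
position: [471.8, 5.4, 176.4]
orientation: [3.141, 0.0, 0.307]
wrist_force: [-0.0, 0.2, -3.7]
opening: 0.21
grasp_force: 50.0
```

>>> {"op": "arm_command", "data": {"targets": [{"offset": [0,0,1],"delta_rot": [0,0,0],"claw": 0},{"offset": [0,0,0],"delta_rot": [0,0,0],"claw": 0}]}}

```text
time: 12.52
position: [471.8, 5.4, 175.4]
orientation: [3.141, 0.0, 0.307]
wrist_force: [0.6, 0.1, -3.6]
opening: 0.206
grasp_force: 50.0
```

>>> {"op": "arm_command", "data": {"targets": [{"offset": [0,0,1],"delta_rot": [0,0,0],"claw": 0},{"offset": [0,0,0],"delta_rot": [0,0,0],"claw": 0}]}}

```text
time: 12.78
position: [471.8, 5.5, 174.4]
orientation: [3.142, 0.0, 0.307]
wrist_force: [0.4, 0.1, -3.0]
opening: 0.208
grasp_force: 50.0
```

>>> {"op": "arm_command", "data": {"targets": [{"offset": [0,0,0.5],"delta_rot": [0,0,0],"claw": 0},{"offset": [0,0,0],"delta_rot": [0,0,0],"claw": 0}]}}

```text
time: 13.02
position: [471.9, 5.5, 173.9]
orientation: [3.142, 0.0, 0.307]
wrist_force: [-0.8, 0.1, -2.3]
opening: 0.212
grasp_force: 50.0
```

Run:
```python
from h import *
s=ctrl.get_state();print(s['time'],s['position'],s['wrist_force'].round(2),s['torque'].round(3))
```

```text
13.025 [471.8537472    5.46711325 173.94383588] [-0.78  0.07 -2.25] [-0.073  0.333  0.018]
```

>>> {"op": "arm_command", "data": {"targets": [{"offset": [0,0,0.5],"delta_rot": [0,0,0],"claw": 0},{"offset": [0,0,0],"delta_rot": [0,0,0],"claw": 0}]}}

```text
time: 13.28
position: [471.9, 5.5, 173.5]
orientation: [3.142, 0.0, 0.307]
wrist_force: [-0.2, -0.3, -4.9]
opening: 0.211
grasp_force: 50.0
```

>>> {"op": "arm_command", "data": {"targets": [{"offset": [0,0,0.5],"delta_rot": [0,0,0],"claw": 0},{"offset": [0,0,0],"delta_rot": [0,0,0],"claw": 0}]}}

```text
time: 13.52
position: [471.9, 5.4, 173.0]
orientation: [3.141, -0.0, 0.307]
wrist_force: [-0.6, -0.3, -1.5]
opening: 0.215
grasp_force: 50.0
```

Run:
```python
from h import *
s=ctrl.get_state();print(s['time'],s['position'],s['wrist_force'].round(2),s['torque'].round(3))
```

```text
13.525 [471.91039986   5.43382639 173.01184363] [-0.58 -0.35 -1.46] [-0.088  0.303  0.065]
```

>>> {"op": "arm_command", "data": {"targets": [{"offset": [0,0,0.5],"delta_rot": [0,0,0],"claw": 0},{"offset": [0,0,0],"delta_rot": [0,0,0],"claw": 0}]}}

```text
time: 13.78
position: [471.9, 5.4, 172.5]
orientation: [3.142, -0.0, 0.307]
wrist_force: [-2.1, -0.5, -0.9]
opening: 0.209
grasp_force: 50.0
```

Run:
```python
from h import *
s=ctrl.get_state();print(s['time'],s['position'],s['wrist_force'].round(2),s['torque'].round(3))
```

```text
13.775 [471.9286764    5.43096808 172.54993547] [-2.13 -0.52 -0.9 ] [-0.078  0.35   0.015]
```

>>> {"op": "arm_command", "data": {"targets": [{"offset": [0,0,0.5],"delta_rot": [0,0,0],"claw": 0},{"offset": [0,0,0],"delta_rot": [0,0,0],"claw": 0}]}}

```text
time: 14.02
position: [471.9, 5.4, 172.0]
orientation: [3.142, -0.0, 0.307]
wrist_force: [-2.4, -2.0, 1.3]
opening: 0.209
grasp_force: 50.0
```

Run:
```python
from h import *
s=ctrl.get_state();print(s['time'],s['position'],s['orientation'],s['wrist_force'].round(2),s['torque'].round(3))
c=cap('scene');w=cap('wrist');pickle.dump((c,w),open('4.pkl','wb'))
P=cloud(w);m=abs(P[...,2]-168)<14
v=[(u,vv) for u,vv in ((245,60),(390,60),(245,100),(390,100))]
print([P[vv,u].round(1).tolist() for u,vv in v])
s=ctrl.get_state();print(s['time'],s['wrist_force'].round(2),s['torque'].round(3))
```

```text
14.025 [471.86597483   5.40675097 172.01497864] [ 3.14154401e+00 -7.85551641e-07  3.06674883e-01] [-2.37 -2.04  1.34] [-0.062  0.421  0.045]
[[573.5, 71.9, 172.0], [594.0, 7.3, 171.8], [556.6, 67.5, 172.0], [577.6, 1.1, 171.9]]
14.125 [-2.81 -0.44  1.29] [-0.121  0.439  0.012]
```

Contact with the hub is clear: about 5 N up from baseline, beginning at TCP z of about 173.1, with the fork underside near 168.6. I'll ease up about 1.7 mm and advance.

>>> {"op": "arm_command", "data": {"targets": [{"offset": [0,0,-1],"delta_rot": [0,0,0],"claw": 0},{"offset": [0,0,-0.7],"delta_rot": [0,0,0],"claw": 0},{"offset": [0,0,0],"delta_rot": [0,0,0],"claw": 0}]}}

```text
time: 14.5
position: [471.8, 5.5, 173.6]
orientation: [3.141, 0.0, 0.307]
wrist_force: [-0.0, -0.4, -3.3]
opening: 0.206
grasp_force: 50.0
```

>>> {"op": "arm_command", "data": {"targets": [{"offset": [1,0,0],"delta_rot": [0,0,0],"claw": 0},{"offset": [2,0,0],"delta_rot": [0,0,0],"claw": 0},{"offset": [3,0,0],"delta_rot": [0,0,0],"claw": 0},{"offset": [3,0,0],"delta_rot": [0,0,0],"claw": 0},{"offset": [2,0,0],"delta_rot": [0,0,0],"claw": 0},{"offset": [2,0,0],"delta_rot": [0,0,0],"claw": 0},{"offset": [1,0,0],"delta_rot": [0,0,0],"claw": 0},{"offset": [0,0,0],"delta_rot": [0,0,0],"claw": 0}]}}

```text
time: 15.5
position: [485.2, 9.7, 173.7]
orientation: [3.141, 0.0, 0.307]
wrist_force: [0.8, -0.4, -2.5]
opening: 0.212
grasp_force: 50.0
```

>>> {"op": "arm_command", "data": {"targets": [{"offset": [1,0,0],"delta_rot": [0,0,0],"claw": 0},{"offset": [1,0,0],"delta_rot": [0,0,0],"claw": 0},{"offset": [0,0,0],"delta_rot": [0,0,0],"claw": 0}]}}

```text
time: 15.88
position: [487.2, 10.3, 173.7]
orientation: [3.141, 0.0, 0.307]
wrist_force: [0.0, 0.5, -3.0]
opening: 0.208
grasp_force: 50.0
```

>>> {"op": "arm_command", "data": {"targets": [{"offset": [1,0,0],"delta_rot": [0,0,0],"claw": 0},{"offset": [1,0,0],"delta_rot": [0,0,0],"claw": 0},{"offset": [1,0,0],"delta_rot": [0,0,0],"claw": 0}]}}

```text
time: 16.25
position: [490.1, 11.2, 173.7]
orientation: [3.142, 0.0, 0.307]
wrist_force: [-0.5, 0.0, -2.2]
opening: 0.209
grasp_force: 50.0
```

>>> {"op": "arm_command", "data": {"targets": [{"offset": [1,0,0],"delta_rot": [0,0,0],"claw": 0},{"offset": [1,0,0],"delta_rot": [0,0,0],"claw": 0}]}}

```text
time: 16.5
position: [491.8, 11.8, 173.6]
orientation: [3.142, 0.0, 0.307]
wrist_force: [-2.9, 0.1, -2.6]
opening: 0.205
grasp_force: 50.0
```

>>> {"op": "arm_command", "data": {"targets": [{"offset": [1,0,0],"delta_rot": [0,0,0],"claw": 0},{"offset": [1,0,0],"delta_rot": [0,0,0],"claw": 0}]}}

```text
time: 16.75
position: [493.2, 12.3, 173.4]
orientation: [-3.141, 0.001, 0.307]
wrist_force: [-7.5, -1.2, -1.8]
opening: 0.203
grasp_force: 50.0
```

>>> {"op": "arm_command", "data": {"targets": [{"offset": [1,0,0],"delta_rot": [0,0,0],"claw": 0},{"offset": [1,0,0],"delta_rot": [0,0,0],"claw": 0}]}}

```text
time: 17.0
position: [494.6, 12.7, 173.3]
orientation: [-3.141, 0.002, 0.307]
wrist_force: [-10.4, -1.6, -0.9]
opening: 0.209
grasp_force: 50.0
```

>>> {"op": "arm_command", "data": {"targets": [{"offset": [1,0,0],"delta_rot": [0,0,0],"claw": 0},{"offset": [1,0,0],"delta_rot": [0,0,0],"claw": 0}]}}

```text
time: 17.25
position: [496.2, 13.3, 173.2]
orientation: [-3.141, 0.003, 0.307]
wrist_force: [-11.3, -2.3, 1.0]
opening: 0.21
grasp_force: 50.0
```

Run:
```python
from h import *
s=ctrl.get_state();print(s['time'],s['position'],s['orientation'],s['wrist_force'].round(2),s['torque'].round(3))
```

```text
17.25 [496.2306283   13.25396581 173.19045106] [-3.14100301e+00  3.08756225e-03  3.06556714e-01] [-11.32  -2.29   0.97] [-0.659  2.781  0.155]
```

>>> {"op": "arm_command", "data": {"targets": [{"offset": [1,0,-0.2],"delta_rot": [0,0,0],"claw": 0},{"offset": [1,0,-0.2],"delta_rot": [0,0,0],"claw": 0}]}}

```text
time: 17.5
position: [498.1, 13.9, 173.5]
orientation: [-3.141, 0.003, 0.307]
wrist_force: [-9.8, -2.5, -1.1]
opening: 0.212
grasp_force: 50.0
```

>>> {"op": "arm_command", "data": {"targets": [{"offset": [1,0,0],"delta_rot": [0,0,0],"claw": 0},{"offset": [1,0,0],"delta_rot": [0,0,0],"claw": 0}]}}

```text
time: 17.75
position: [500.2, 14.5, 173.6]
orientation: [-3.141, 0.003, 0.307]
wrist_force: [-8.4, -1.9, -1.4]
opening: 0.209
grasp_force: 50.0
```

>>> {"op": "arm_command", "data": {"targets": [{"offset": [1,0,0],"delta_rot": [0,0,0],"claw": 0},{"offset": [1,0,0],"delta_rot": [0,0,0],"claw": 0}]}}

```text
time: 18.0
position: [502.6, 15.3, 173.7]
orientation: [-3.141, 0.002, 0.307]
wrist_force: [-5.3, -0.4, -3.4]
opening: 0.211
grasp_force: 50.0
```

>>> {"op": "arm_command", "data": {"targets": [{"offset": [1,0,0],"delta_rot": [0,0,0],"claw": 0},{"offset": [1,0,0],"delta_rot": [0,0,0],"claw": 0},{"offset": [1,0,0],"delta_rot": [0,0,0],"claw": 0}]}}

```text
time: 18.38
position: [506.7, 16.5, 174.2]
orientation: [3.141, -0.001, 0.307]
wrist_force: [-0.5, 0.3, -3.2]
opening: 0.209
grasp_force: 50.0
```

>>> {"op": "arm_command", "data": {"targets": [{"offset": [1,0,0],"delta_rot": [0,0,0],"claw": 0},{"offset": [1,0,0],"delta_rot": [0,0,0],"claw": 0}]}}

```text
time: 18.62
position: [508.3, 16.9, 174.2]
orientation: [3.141, -0.0, 0.307]
wrist_force: [0.2, -0.3, -3.6]
opening: 0.209
grasp_force: 50.0
```

>>> {"op": "arm_command", "data": {"targets": [{"offset": [1,0,0],"delta_rot": [0,0,0],"claw": 0},{"offset": [1,0,0],"delta_rot": [0,0,0],"claw": 0}]}}

```text
time: 18.88
position: [510.1, 17.6, 174.1]
orientation: [3.141, -0.0, 0.307]
wrist_force: [0.0, 0.5, -3.0]
opening: 0.209
grasp_force: 50.0
```

>>> {"op": "arm_command", "data": {"targets": [{"offset": [1,0,0],"delta_rot": [0,0,0],"claw": 0},{"offset": [1,0,0],"delta_rot": [0,0,0],"claw": 0}]}}

```text
time: 19.12
position: [512.0, 18.2, 174.1]
orientation: [3.141, -0.0, 0.307]
wrist_force: [-1.2, 0.4, -2.7]
opening: 0.207
grasp_force: 50.0
```

>>> {"op": "arm_command", "data": {"targets": [{"offset": [1,0,0],"delta_rot": [0,0,0],"claw": 0},{"offset": [0.5,0,0],"delta_rot": [0,0,0],"claw": 0}]}}

```text
time: 19.38
position: [513.0, 18.5, 173.9]
orientation: [-3.142, 0.001, 0.307]
wrist_force: [-3.9, -1.2, -2.1]
opening: 0.21
grasp_force: 50.0
```

Run:
```python
from h import *
c=cap('scene');w=cap('wrist');pickle.dump((c,w),open('5.pkl','wb'))
s=ctrl.get_state();print(s['time'],s['position'],s['orientation'],s['wrist_force'].round(2),s['torque'].round(3))
b=cv2.resize(c['frame'][200:275,280:380],(640,480),interpolation=cv2.INTER_CUBIC)
save('w5.png',cv2.resize(np.hstack([w['frame'],b]),(800,300),interpolation=cv2.INTER_AREA))
```

```text
19.475 [513.06467354  18.52876942 173.95366422] [-3.14154244e+00  7.37828452e-04  3.06756360e-01] [-3.19  0.31 -1.2 ] [-0.219  1.082  0.053]
```

View pics/w5.png

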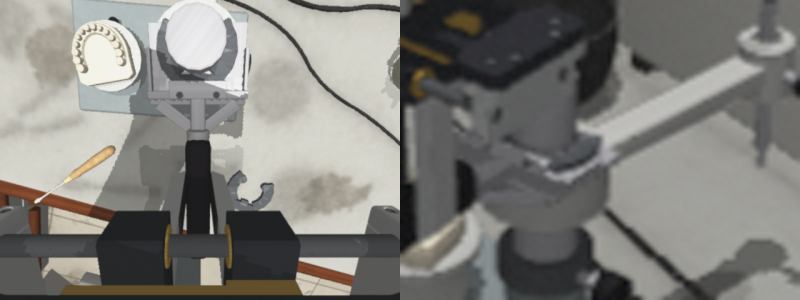

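The column (195,35) now sits inside the clip in the fork. The wall met a stop 22 mm after first contact, where home should be. A light extra push will confirm it.

>>> {"op": "arm_command", "data": {"targets": [{"offset": [1,0,0],"delta_rot": [0,0,0],"claw": 0},{"offset": [0,0,0],"delta_rot": [0,0,0],"claw": 0}]}}

```text
time: 19.73
position: [513.2, 18.6, 173.7]
orientation: [-3.141, 0.002, 0.307]
wrist_force: [-7.9, -1.6, -0.5]
opening: 0.204
grasp_force: 50.0
```

>>> {"op": "arm_command", "data": {"targets": [{"offset": [1,0,0],"delta_rot": [0,0,0],"claw": 0},{"offset": [0,0,0],"delta_rot": [0,0,0],"claw": 0}]}}

```text
time: 19.98
position: [513.4, 18.6, 173.4]
orientation: [-3.141, 0.004, 0.306]
wrist_force: [-13.1, -3.0, 0.3]
opening: 0.208
grasp_force: 50.0
```

The stop is hard: 13 N gave only 0.2 mm more. Drawing back.

>>> {"op": "arm_command", "data": {"targets": [{"offset": [-2,0,0],"delta_rot": [0,0,0],"claw": 0},{"offset": [-2,0,0],"delta_rot": [0,0,0],"claw": 0},{"offset": [-3,0,0],"delta_rot": [0,0,0],"claw": 0},{"offset": [-4,0,0],"delta_rot": [0,0,0],"claw": 0}]}}

```text
time: 20.48
position: [504.7, 15.9, 174.2]
orientation: [3.141, -0.0, 0.307]
wrist_force: [-0.2, -0.3, -2.8]
opening: 0.208
grasp_force: 50.0
```

>>> {"op": "arm_command", "data": {"targets": [{"offset": [-5,0,0],"delta_rot": [0,0,0],"claw": 0},{"offset": [-6,0,0],"delta_rot": [0,0,0],"claw": 0},{"offset": [-8,0,0],"delta_rot": [0,0,0],"claw": 0},{"offset": [-8,0,0],"delta_rot": [0,0,0],"claw": 0},{"offset": [-10,0,0],"delta_rot": [0,0,0],"claw": 0},{"offset": [-12,0,0],"delta_rot": [0,0,0],"claw": 0},{"offset": [-14,0,0],"delta_rot": [0,0,0],"claw": 0},{"offset": [-14,0,0],"delta_rot": [0,0,0],"claw": 0},{"offset": [-10,0,0],"delta_rot": [0,0,0],"claw": 0},{"offset": [-6,0,0],"delta_rot": [0,0,0],"claw": 0},{"offset": [-3,0,0],"delta_rot": [0,0,0],"claw": 0},{"offset": [0,0,0],"delta_rot": [0,0,0],"claw": 0}]}}

```text
time: 21.98
position: [413.3, -13.1, 174.1]
orientation: [3.142, -0.0, 0.307]
wrist_force: [1.2, -0.4, -3.4]
opening: 0.207
grasp_force: 50.0
```

Run:
```python
from h import *
c=cap('scene');w=cap('wrist');t=cap('top');pickle.dump((c,w,t),open('6.pkl','wb'))
s=ctrl.get_state();print(s['time'],s['position'],s['orientation'],s['wrist_force'].round(2),s['torque'].round(3))
b=cv2.resize(c['frame'][200:275,280:380],(533,400),interpolation=cv2.INTER_CUBIC)
a=cv2.resize(t['frame'][200:260,280:360],(533,400),interpolation=cv2.INTER_CUBIC)
save('w6.png',cv2.resize(np.hstack([a,b]),(800,300),interpolation=cv2.INTER_AREA))
```

```text
22.125 [413.47870456 -13.05643231 174.06688038] [3.14125899e+00 4.91358966e-05 3.06938835e-01] [-0.32 -0.47 -1.78] [-0.078  0.169  0.02 ]
```

View pics/w6.png

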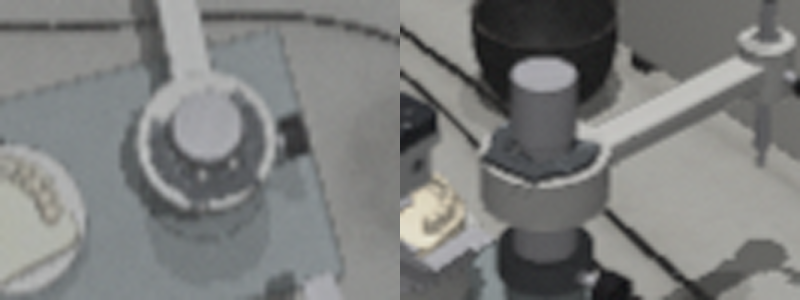

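Clip is seated around the column on the hub, with its back toward the robot, in both views. Now the fork goes back to its old clear spot.

>>> {"op": "arm_command", "data": {"targets": [{"offset": [-2,8,0],"delta_rot": [0,0,0],"claw": 0},{"offset": [-4,18,0],"delta_rot": [0,0,0],"claw": 0},{"offset": [-6,28,0],"delta_rot": [0,0,0],"claw": 0},{"offset": [-8,35,0],"delta_rot": [0,0,0],"claw": 0},{"offset": [-9,40,0],"delta_rot": [0,0,0],"claw": 0},{"offset": [-8,37,0],"delta_rot": [0,0,0],"claw": 0},{"offset": [-7,30,0],"delta_rot": [0,0,0],"claw": 0},{"offset": [-4,20,0],"delta_rot": [0,0,0],"claw": 0},{"offset": [-2,12,0],"delta_rot": [0,0,0],"claw": 0},{"offset": [0,0,10],"delta_rot": [0,0,0],"claw": 0},{"offset": [0,0,20],"delta_rot": [0,0,0],"claw": 0},{"offset": [0,0,28],"delta_rot": [0,0,0],"claw": 0}]}}

```text
time: 23.62
position: [434.8, -244.5, 115.2]
orientation: [-3.142, -0.001, 0.308]
wrist_force: [1.2, -0.6, -2.8]
opening: 0.208
grasp_force: 50.0
```

>>> {"op": "arm_command", "data": {"targets": [{"offset": [0,0,30],"delta_rot": [0,0,0],"claw": 0},{"offset": [0,0,28],"delta_rot": [0,0,0],"claw": 0},{"offset": [0,0,20],"delta_rot": [0,0,0],"claw": 0},{"offset": [0,0,14],"delta_rot": [0,0,0],"claw": 0},{"offset": [0,0,9],"delta_rot": [0,0,0],"claw": 0},{"offset": [0,0,5],"delta_rot": [0,0,0],"claw": 0},{"offset": [0,0,2],"delta_rot": [0,0,0],"claw": 0},{"offset": [0,0,1],"delta_rot": [0,0,0],"claw": 0},{"offset": [0,0,0],"delta_rot": [0,0,0],"claw": 0}]}}

```text
time: 24.75
position: [434.6, -245.6, 7.4]
orientation: [3.141, -0.0, 0.307]
wrist_force: [-0.0, -0.7, -2.1]
opening: 0.21
grasp_force: 50.0
```

>>> {"op": "arm_command", "data": {"targets": [{"offset": [0,0,1],"delta_rot": [0,0,0],"claw": 0},{"offset": [0,0,1],"delta_rot": [0,0,0],"claw": 0},{"offset": [0,0,0.7],"delta_rot": [0,0,0],"claw": 0},{"offset": [0,0,0],"delta_rot": [0,0,0],"claw": 0}]}}

```text
time: 25.25
position: [434.5, -245.6, 4.5]
orientation: [-3.142, -0.0, 0.307]
wrist_force: [-0.1, 0.9, 3.3]
opening: 0.208
grasp_force: 50.0
```

>>> {"op": "arm_command", "data": {"targets": [{"offset": [0,0,0.5],"delta_rot": [0,0,0],"claw": 0},{"offset": [0,0,0],"delta_rot": [0,0,0],"claw": 0}]}}

```text
time: 25.5
position: [434.5, -245.6, 4.5]
orientation: [-3.141, -0.001, 0.307]
wrist_force: [-6.5, 4.5, 19.9]
opening: 0.208
grasp_force: 50.0
```

On the bench. Releasing gently and rising.

>>> {"op": "arm_command", "data": {"targets": [{"offset": [0,0,-0.7],"delta_rot": [0,0,0],"claw": 0},{"offset": [0,0,0],"delta_rot": [0,0,0],"claw": 25},{"offset": [0,0,0],"delta_rot": [0,0,0],"claw": 35},{"offset": [0,0,0],"delta_rot": [0,0,0],"claw": 50},{"offset": [0,0,0],"delta_rot": [0,0,0],"claw": 55},{"offset": [0,0,-5],"delta_rot": [0,0,0],"claw": 55},{"offset": [0,0,-20],"delta_rot": [0,0,0],"claw": 55},{"offset": [0,0,-30],"delta_rot": [0,0,0],"claw": 55},{"offset": [0,0,-40],"delta_rot": [0,0,0],"claw": 55},{"offset": [0,0,-40],"delta_rot": [0,0,0],"claw": 55},{"offset": [0,0,-40],"delta_rot": [0,0,0],"claw": 55},{"offset": [0,0,-20],"delta_rot": [0,0,0],"claw": 55}]}}

```text
time: 27.0
position: [434.8, -245.9, 201.7]
orientation: [3.141, -0.002, 0.307]
wrist_force: [-0.2, 0.2, -0.1]
opening: 0.553
grasp_force: 0.0
```

>>> {"op": "arm_command", "data": {"targets": [{"offset": [0,0,0],"delta_rot": [0,0,0],"claw": 55},{"offset": [0,0,0],"delta_rot": [0,0,0],"claw": 55}]}}

```text
time: 27.25
position: [434.1, -245.3, 199.0]
orientation: [-3.141, 0.0, 0.307]
wrist_force: [-0.1, -0.2, -0.8]
opening: 0.551
grasp_force: 0.0
```

Run:
```python
from h import *
c=cap('scene');t=cap('top');s=ctrl.get_state();print(s['time'],s['position'],s['wrist_force'].round(2))
a=cv2.resize(c['frame'][190:430,240:400],(400,600));b=cv2.resize(t['frame'][180:330,290:450],(400,600))
save('fin.png',np.hstack([a,b]))
```

```text
27.35 [ 434.03740455 -245.37075894  198.80003914] [-0.47  0.22 -0.34]
```

View pics/fin.png

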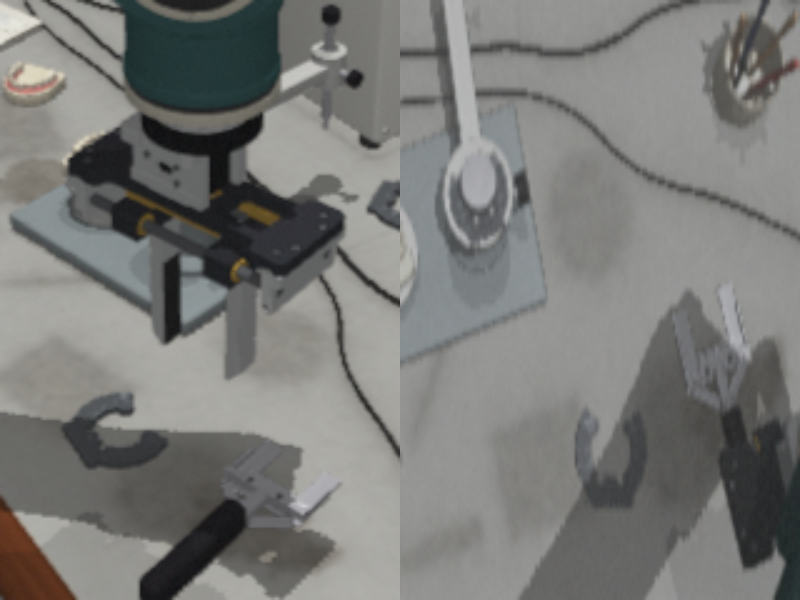

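The fork lies flat and empty on the bench, the gripper is clear, and the clip is on the column with the other things undisturbed.

```bash
python3 -c "
from rig import ctrl
print(ctrl.hand_in())"
```

```text
the job is handed in; nothing more can be done
None
```

The clip is snapped home in the column's groove, the fork is back flat on the bench, and the job was handed in at about 27 s; the hand-in gave no verdict.

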